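# Hang the hook-on pen cup on the file box

### The arm

A 6-joint arm with a two-finger parallel gripper is mounted at the origin on the work surface. World frame = base frame: x ahead of the robot, y to its left, z up, the work surface at z = 0. Lengths are in m, angles in rad, forces in N, time in s.
With the tool pointing down it reaches from about 0.35 to 0.775 m from the base axis. Payload 7.3 kg.
Tool frame: the origin (TCP) lies at the very end of the fingers, on their centre line; the grasp point (between the pads) lies 19 mm behind it (robot.tcp_to_grasp is the distance from the TCP to the grasp point, in m); x points along the fingers, y is the direction in which the jaws open and shut, and the axes are right-handed (so a half turn about x gives the same grasp; the last joint's range is limited). The gripper opens to 92 mm and grips with 3 to 60 N. Pads are 19 mm wide; open, the fingers measure 130 mm over their backs; the gripper's body (75 mm by 190 mm) begins 47 mm behind the grasp point.
Start: joints at [1.196, 0.342, 1.524, -0, 1.275, -0.146], TCP at [0.119, 0.511, 0.227] pointing down, gripper open.
Joint ranges: [-2.53, 2.53], [-0.77, 2.02], [0.04, 2.7], [-1, 4.14], [0.28, 2.66], [-3.11, 3.11]. Speed limits (rad/s): [2.57, 2.57, 3.14, 3.14, 3.14, 3.14].

### API

Orientations are given as [roll, pitch, yaw] about the fixed x, y, z axes, in that order (R = Rz(yaw) Ry(pitch) Rx(roll)).
In Python, from cell import robot gives the robot as it stands.
- The arm moves only by the tool move_arm, never from a script. Its argument "increments" is a list of rows, each a list of 4 numbers: the shift along the tool's x, y, z normalised to -1 to 1, where 1 is 40 cm, then the turn about the tool's x normalised to -1 to 1, where 1 is 60 degrees. In form: [[dx, dy, dz, twist], ...]. A call has 1 to 5 rows; each row is the pose to reach, as a shift and turn from the pose commanded when the call began, along the tool's axes at that moment; what a row does not reach only later rows make up. A row lasts 1/8 s, in which the tool goes at most 62.5 mm and 10.7 degrees, less where a joint would pass 70% of its speed; a pose out of reach is approached as far as the arm can. A call with a number of a shift or a turn outside -1 to 1 is refused whole. A call with a gripper value outside its range is refused whole. "gripper" is the closure, from 0 (fully open) to 1 (shut), set as the call begins (left out, the last holds). The fingers move at their own pace and stop on an object; "squeeze" is the grip in N (left out, the last holds). Time passes only in rows, so rows that repeat a pose let the fingers close. It gives the time, the measured TCP pose, the force and the opening at its end, in the units of the state.
- robot.observe(): the state, without advancing time (a new reading comes with each control period).
- robot.read_camera(name): name is "scene" or "top" or "wrist"; returns the picture (400x640x3 uint8, red, green, blue); there is no depth.
- robot.camera_params(name): a dict with "fx", "fy", "cx", "cy" (pixels), "R" (3x3) and "t" (3): a world point X has camera coordinates R X + t; the wrist camera has in their place "tool_from_camera" (4x4, takes a point from camera to tool coordinates, whose origin is the TCP and whose axes are the tool frame's). Camera axes: x right, y down, z forward; pixel columns grow to the right and rows downward; lengths in m; the calibration is good to about 2 mm. A picture is of the moment at which its call begins: read the wrist's pose just before it. camera_params takes no time and is no camera call.
- robot.hand_in(): hands the job in, once; it reports no verdict.
The state is a dict: "time": time; "qpos": joint angles; "qvel": joint speeds; "joint_efforts": joint torques, N m; "tool_pos": TCP position; "tool_rot": TCP orientation; "contact_force": force on the tool from outside, world axes, zero at the start; "torque": the same for the moment, N m; "opening": finger opening in m.
Only numpy, scipy, OpenCV 4.12 (cv2) and the standard library are available. Lean on these libraries where they do the work, as an engineer would, in place of code of your own. Each camera call takes 0.05 s, during which the arm holds its last target.

### The job

Pick up the pen cup that has a hook and hang it by its hook over the front rim of the dark file box, near the middle of the front: the file box is extendable, so feel gently for the front panel, lower the cup by hand along it until the hook sits fully down on the rim, then let go so that it hangs upright. Do not press hard on the file box, and leave everything else on the desk where it stands.

Things in the scene. Friction and masses are not known exactly. Their poses are not given: they have to be found in the camera images.
- pencup_mid (a point): Centre, half-way up (42 mm above its underside), of the hook-on pen cup: upright open square steel cup, 50 mm along x, 52 mm along y (flat sides to grip), 80 mm tall (back and hook 84), walls 3 mm, 0.1 to 0.2 kg, standing loose on the desk. z is up, +x points to the hook side. Its flat back (outer face at x = +25 mm) runs from the underside up to the hook.
- pencup_hook (a point): Roof of the hook's slot: middle of the underside of the 4 mm thick bridge at the top of the back, 29 mm along +x and 38 mm up from pencup_mid, same axes. The hook is an inverted U, 40 mm wide along y; its slot, between the cup's back and the tongue, is 8 mm wide and 24 mm deep. When the cup hangs fully home this point rests on the rim.
- pencup_tongue (a point): Middle of the lower end of the hook's tongue (4 mm thick, x = +33 to +37 mm from pencup_mid, lower end 14 mm above pencup_mid), same axes.
- filebox: Extendable dark grey plastic file box, fixed to the desk. Origin at the centre of the underside of its rear part (190 mm along x, 250 mm along y, 130 mm high); z up, -x points to its front, y along the front rim. Folders stand in its far end, up to 171 mm high, none within 100 mm behind the front panel.
- filebox_front (a point): Rim height (130 mm above the desk), middle of the front, where the outer face of the upright front panel is when pushed fully in; axes as filebox. The panel (5 mm thick, 262 mm wide, centred) is pulled out along -x by 0 to 60 mm from here: this differs each time and is not reported, so feel (or look) for it. It is stiff and holds still under 25 N; treat it as rigid.
- plaincup: A pen cup of the same steel and size (50 x 52 x 80 mm) without a hook, loose; to be left alone. Origin at the centre of its underside.
- stapler: Stapler, 125 mm long (x), 34 wide, 50 high, loose; to be left alone. Origin under its centre.
- mouse: Computer mouse, about 80 x 62 x 34 mm, loose; to be left alone. Origin under its rear half.
- glass: White drinking cup, 72 mm across, 100 mm high, loose; to be left alone. Origin at the centre of its underside.
- tape: Roll of tape lying flat, 90 mm across, 20 mm high, loose; to be left alone. Origin at the centre of its underside.
Not all that is in view belongs to the job. What is shaped like the part that bears pencup_mid but green or purple is not meant.

How it is judged:
On the way, in this order (a step that is already met when the one before it is completed fails the run):
1. the hook-on cup is held by the fingers, lifted clear of the desk (height (world z) of pencup_mid above 0.075 m and contact force between the fingers and pencup above 1 N), for 0.2 s.
2. the hook is fully down on the front rim while the fingers still hold the cup (lowered by hand, not dropped on) (contact force between the fingers and pencup above 1 N and z of pencup_hook in the frame of filebox between 0.124 and 0.135 m and x of pencup_hook in the frame of filebox between -0.164 and -0.09 m and contact force between pencup and filebox above 0.3 N), for 0.1 s.
At the end, for the whole second after the job is handed in: The hook-on cup hangs by itself on the front rim of the file box: the underside of its hook's bridge within 4 mm above the rim (and no more than 5 mm below it), its slot over the front panel, within 40 mm of the middle of the front, upright within 0.12 rad, released and at rest (z of pencup_hook in the frame of filebox between 0.125 and 0.134 m and x of pencup_hook in the frame of filebox between -0.164 and -0.09 m and y of pencup_hook in the frame of filebox between -0.04 and 0.04 m and angle between pencup_mid's own z axis and vertical below 0.12 rad and contact force between pencup and filebox above 0.3 N and linear speed of pencup below 0.01 m/s and angular speed of pencup below 0.1 rad/s); the robot touches nothing.
It fails at once if the cup is pressed on the file box with more than 25 N (contact force between pencup and filebox above 25 N).
It fails at once if the robot itself presses on the file box with more than 25 N (contact force between the arm and filebox above 25 N).
It fails at once if another thing on the desk is shifted by more than 20 mm (distance of any of plaincup, stapler, mouse, glass, tape from where it was at the start of the episode above 0.02 m).
It also fails if it takes over 48 s, if anything falls off the work surface, if the arm or the gripper's body presses on something with over 40 N, if the wrist force passes 120 N, or if a joint passes its speed limit or range.

## Working session

There is one attempt and no reset: what is moved stays moved. The work goes in short steps, Python scripts to look and compute and a tool call to move; the robot and the scene stay as the last step left them, time stands still between calls to the robot, and variables do not carry over. Pictures are saved under pics/ and viewed, and the job is handed in when it is done.

Besides the shell and the picture viewer there is one more tool, called after "Emit:" by a JSON object that holds its "method" and its "body", one argument or row to a line. move_arm: Moves the arm, as the interface text tells. Its arguments: {"type":"object","properties":{"increments":{"type":"array","items":{"type":"array","items":{"type":"number"}}},"gripper":{"type":"number"},"squeeze":{"type":"number"}},"required":["increments"]}

```bash
mkdir -p pics; python3 - <<'E'
from cell import robot
import cv2
s=robot.observe();print({k:s[k] for k in('time','tool_pos','tool_rot','contact_force','opening')})
for n in('scene','top'):
    im=robot.read_camera(n);cv2.imwrite(f'pics/{n}0.png',im[:,:,::-1]);
    p=robot.camera_params(n);print(n,p)
print(robot.camera_params('wrist'))
E
```

```text
{'time': 0.0, 'tool_pos': array([0.11892131, 0.51095282, 0.22604585]), 'tool_rot': array([-1.6811279 ,  1.56928202, -1.90989608]), 'contact_force': array([-0.71149541,  1.21844848, -0.064333  ]), 'opening': 0.091584444984796}
scene {'fx': 511.3734770021307, 'fy': 511.3734770021307, 'cx': 314.7990065279283, 'cy': 201.82702500448482, 'R': array([[ 1.59522103e-01,  9.87193925e-01, -9.24006930e-04],
       [ 7.66890884e-01, -1.24512299e-01, -6.29583242e-01],
       [-6.21635802e-01,  9.97238300e-02, -7.76932486e-01]]), 't': array([-0.01276332, -0.3713012 ,  1.96348296])}
top {'fx': 365.9821896689383, 'fy': 365.9821896689383, 'cx': 323.60763862270005, 'cy': 197.60105447914125, 'R': array([[-0.00811263, -0.99937481, -0.03441187],
       [-0.98963873,  0.01295737, -0.14299403],
       [ 0.14335051,  0.03289526, -0.98912513]]), 't': array([-0.04064982,  0.55933972,  0.9676591 ])}
{'fx': 348.4195688260603, 'fy': 348.4195688260603, 'cx': 320.86937783160386, 'cy': 194.79171985301505, 'tool_from_camera': array([[-1.18299421e-03, -2.76369274e-01,  9.61050792e-01,
        -1.57888806e-01],
       [ 9.99999286e-01, -4.88784219e-04,  1.09037777e-03,
        -5.57693982e-05],
       [ 1.68399546e-04,  9.61051396e-01,  2.76369655e-01,
        -7.41879013e-02],
       [ 0.00000000e+00,  0.00000000e+00,  0.00000000e+00,
         1.00000000e+00]])}
```

View pics/scene0.png

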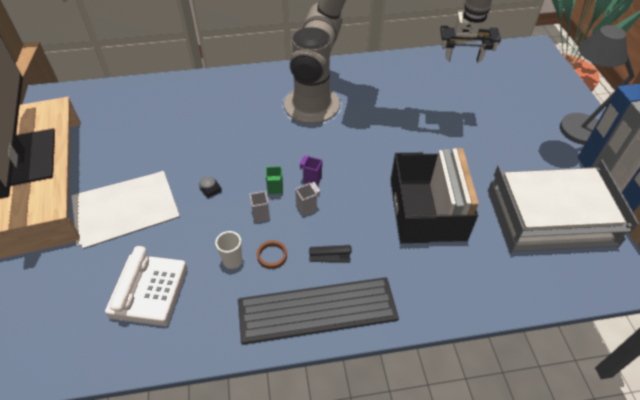

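View pics/top0.png

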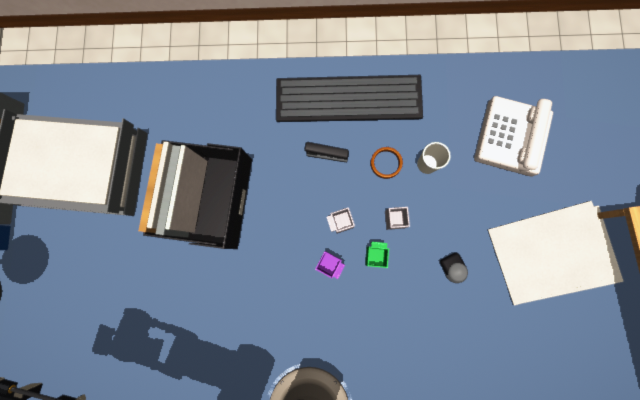

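```bash
python3 - <<'E'
import cv2,numpy as np
a=cv2.imread('pics/top0.png');b=cv2.imread('pics/scene0.png')
c=cv2.resize(a[195:285,310:420],None,fx=5,fy=5,interpolation=cv2.INTER_CUBIC)
cv2.imwrite('pics/c1.png',c)
cv2.imwrite('pics/c2.png',cv2.resize(b[150:230,240:340],None,fx=6,fy=6,interpolation=cv2.INTER_CUBIC))
cv2.imwrite('pics/c3.png',cv2.convertScaleAbs(cv2.resize(a[130:260,130:265],None,fx=4.5,fy=4.5,interpolation=cv2.INTER_CUBIC),alpha=2))
E
```

```text
(no output)
```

View pics/c1.png

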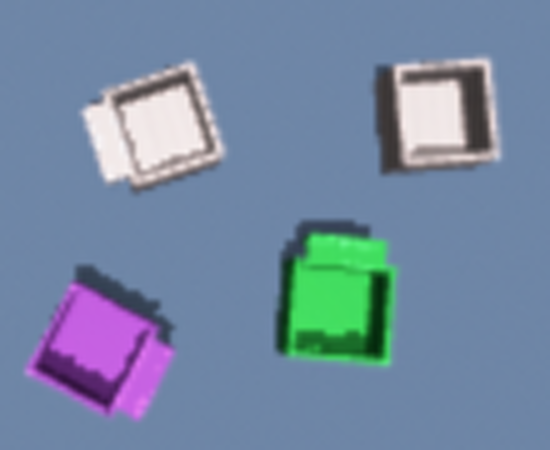

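View pics/c2.png

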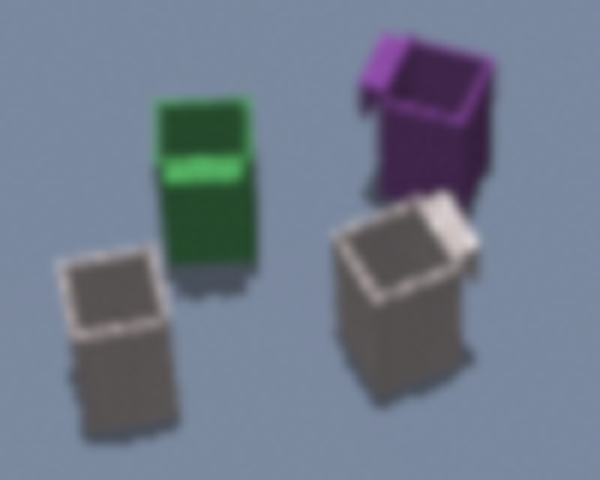

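View pics/c3.png

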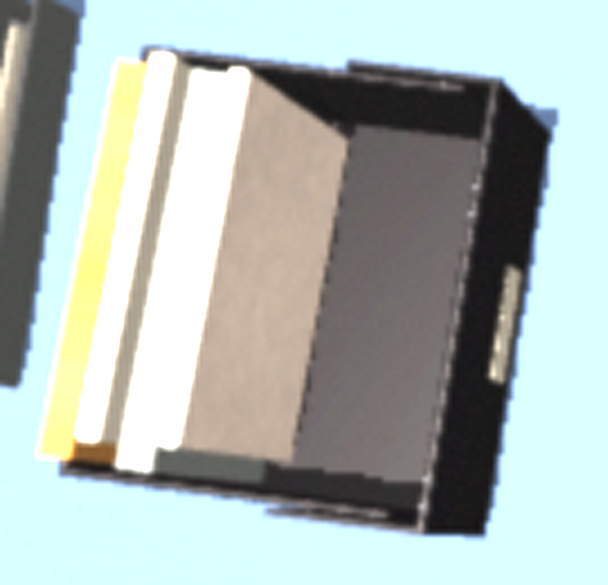

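```bash
cat > h.py <<'E'
from cell import robot
import numpy as np
def ray(name,u,v,z):
    p=robot.camera_params(name);R=np.array(p['R']);t=np.array(p['t'])
    d=R.T@np.array([(u-p['cx'])/p['fx'],(v-p['cy'])/p['fy'],1]);c=-R.T@t
    return (c+d*(z-c[2])/d[2])
def rot(s):
    from scipy.spatial.transform import Rotation as Ro
    return Ro.from_euler('xyz',s['tool_rot']).as_matrix()
E
python3 - <<'E'
from h import *
s=robot.observe();print(rot(s).round(3))
f=lambda u,v,z:ray('top',u/5+310,v/5+195,z)
P=np.array([f(*q,.081) for q in[(105,92),(192,65),(223,155),(138,188)]]);print(P.round(4),P.mean(0))
for i in range(4):
    d=P[(i+1)%4]-P[i];print(np.linalg.norm(d),np.degrees(np.arctan2(d[1],d[0])))
print([f(*q,.084).round(4) for q in[(82,105),(108,182)]])
g=lambda u,v,z:ray('top',u/4.5+130,v/4.5+130,z)
for a,b,z in[((500,82),(428,532),.13),((548,130),(487,535),0)]:
    A,B=g(*a,z),g(*b,z);d=B-A;print('panel',A,B,(A+B)/2,np.linalg.norm(d),np.degrees(np.arctan2(d[1],d[0])))
f=lambda u,v,z:ray('scene',u/6+240,v/6+150,z)
P=np.array([f(*q,.081) for q in[(335,236),(420,200),(466,258),(378,302)]]);print(P.round(4),P.mean(0))
E
```

```text
[[-0.001  0.227  0.974]
 [-0.001  0.974 -0.227]
 [-1.    -0.001 -0.   ]]
[[ 0.5108 -0.067   0.081 ]
 [ 0.5245 -0.1127  0.081 ]
 [ 0.4772 -0.128   0.081 ]
 [ 0.4605 -0.0836  0.081 ]] [ 0.49324887 -0.0978185   0.081     ]
0.04774519142842421 -73.35091712017649
0.049689598846780245 -162.1201997148024
0.0474334101511383 110.57770489949404
0.05294895588260844 18.262152999495562
[array([ 0.5038, -0.0549,  0.084 ]), array([ 0.4636, -0.0681,  0.084 ])]
panel [0.67687697 0.16169375 0.13      ] [0.42233828 0.19541537 0.13      ] [0.54960762 0.17855456 0.13      ] 0.25676271947343904 172.4533250607224
panel [0.68179425 0.16408171 0.        ] [0.42128429 0.19742014 0.        ] [0.55153927 0.18075093 0.        ] 0.2626345150341132 172.70728429931123
[[ 0.4798 -0.1243  0.081 ]
 [ 0.4625 -0.077   0.081 ]
 [ 0.5054 -0.0597  0.081 ]
 [ 0.5271 -0.1087  0.081 ]] [ 0.49368952 -0.09240204  0.081     ]
```

Candidates in the top view:
- Grey cup with hook tab at (342,220).
- Plain grey cup at (399,217), no hook.
- Green decoy at (377,255).
- Purple decoy at (331,265).

The crops confirm that the grey cup at (342,220) has the hook, on its left, which is the +y side facing the box. The box's front panel is the right edge in the top view, around column 235.

Emit:
{"method": "move_arm", "body": {
  "increments": [
    [0,-0.11,0.11,0.1],
    [0,-0.22,0.22,0.2],
    [0,-0.33,0.33,0.3],
    [0,-0.44,0.44,0.4],
    [0,-0.55,0.55,0.49]
  ],
  "gripper": 0.15
}}

```text
time: 0.72
tool_pos: [0.284, 0.2454, 0.2267]
tool_rot: [1.155, 1.57, 0.41]
contact_force: [1.2, 0.5, 1.6]
opening: 0.078
```

```bash
cat >> h.py <<'E'
def togo(x,y,z,jaw):
    s=robot.observe();R=rot(s);d=R.T@(np.array([x,y,z])-s['tool_pos'])/.4
    cur=np.degrees(np.arctan2(R[1,1],R[0,1]));tw=((cur-jaw+90)%180-90)/60
    print('t',round(s['time'],2),'pos',s['tool_pos'].round(4),'jaw',round(cur,2),'F',s['contact_force'].round(2),'open',round(s['opening'],4),'q6',s['qpos'][5].round(2));print('togo',d.round(4),'twist',round(tw,4),'R0',R[:,0].round(3))
E
python3 -c "
from h import *
togo(.4935,-.095,.2,18)"
```

```text
t 0.72 pos [0.284  0.2454 0.2267] jaw 47.34 F [1.24 0.53 1.56] open 0.078 q6 -0.32
togo [ 0.0668 -0.2709  0.9619] twist 0.489 R0 [ 0.  0. -1.]
```

Emit:
{"method": "move_arm", "body": {
  "increments": [
    [0,-0.04,0.15,0.1],
    [0,-0.08,0.3,0.2],
    [0,-0.12,0.44,0.3],
    [0,-0.16,0.58,0.4],
    [0,-0.2,0.72,0.489]
  ]
}}

```text
time: 1.35
tool_pos: [0.4422, -0.0083, 0.2266]
tool_rot: [-3.119, 1.57, 1.906]
contact_force: [1.1, 1.0, -0.3]
opening: 0.0784
```

```bash
python3 -c "
from h import *
togo(.4935,-.095,.2,18)"
```

```text
t 1.35 pos [ 0.4422 -0.0083  0.2266] jaw 17.94 F [ 1.09  0.95 -0.32] open 0.0784 q6 -0.51
togo [0.0664 0.0552 0.2458] twist -0.001 R0 [-0.  0. -1.]
```

Emit:
{"method": "move_arm", "body": {
  "increments": [
    [0,0.03,0.12,0],
    [0,0.055,0.24,0],
    [0,0.055,0.245,0]
  ]
}}

```text
time: 1.72
tool_pos: [0.4939, -0.0952, 0.2258]
tool_rot: [-1.862, 1.57, -3.119]
contact_force: [-1.0, 0.3, -0.3]
opening: 0.0781
```

```bash
python3 - <<'E'
from h import *
import cv2
togo(.4935,-.095,.2,18)
s=robot.observe();np.savez('w1.npz',p=s['tool_pos'],R=rot(s))
im=robot.read_camera('wrist');cv2.imwrite('pics/w1.png',im[:,:,::-1])
E
```

```text
t 1.73 pos [ 0.4939 -0.0952  0.2258] jaw 17.95 F [-0.96  0.32 -0.3 ] open 0.0781 q6 -0.66
togo [ 0.0646 -0.0008 -0.0008] twist -0.0008 R0 [-0.001 -0.    -1.   ]
```

View pics/w1.png

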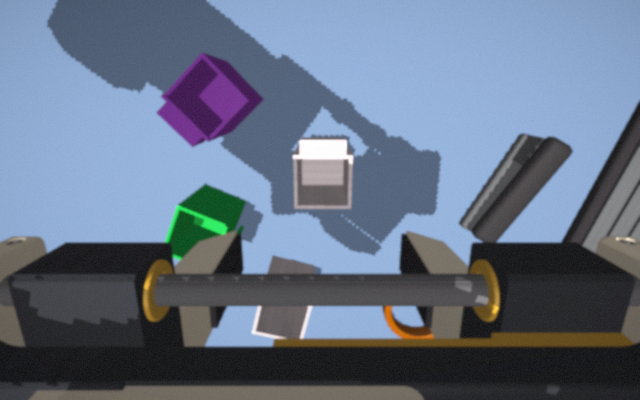

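The hook-on cup is at (322,175), with its hook at the top, toward (322,145). Nothing else stands between the fingers. I'll zoom in for the corners.

```bash
python3 - <<'E'
import cv2
a=cv2.imread('pics/w1.png')
cv2.imwrite('pics/w1c.png',cv2.resize(a[125:225,270:375],None,fx=6,fy=6,interpolation=cv2.INTER_CUBIC))
E
```

```text
(no output)
```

View pics/w1c.png

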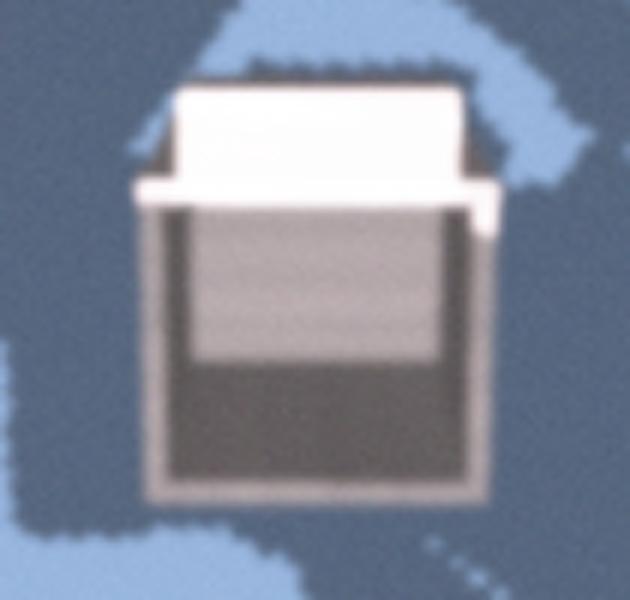

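```bash
python3 - <<'E'
from h import *
w=np.load('w1.npz');p=robot.camera_params('wrist');T=p['tool_from_camera']
def f(u,v,z):
    u=u/6+270;v=v/6+125
    d=w['R']@T[:3,:3]@[(u-p['cx'])/p['fx'],(v-p['cy'])/p['fy'],1];c=w['R']@T[:3,3]+w['p']
    return c+d*(z-c[2])/d[2]
A,B=f(145,503,.08),f(489,502,.08);C,D=f(135,178,.084),f(502,182,.084);E,F=f(176,88,.084),f(463,90,.084)
for a,b in((A,B),(C,D),(E,F),((A+B)/2,(C+D)/2),((A+B)/2,(E+F)/2)):
    d=b-a;print(((a+b)/2).round(4),np.linalg.norm(d[:2]),np.degrees(np.arctan2(d[1],d[0])))
togo(*((A+B+C+D)/4)[:2],.035,18)
E
```

```text
[ 0.5039 -0.1193  0.08  ] 0.052592008982786646 18.125820323526447
[ 0.4886 -0.0714  0.084 ] 0.05300464576080913 17.317630540036728
[ 0.4846 -0.0589  0.084 ] 0.04095433441143223 17.548186952651626
[ 0.4962 -0.0953  0.082 ] 0.050330084784365674 107.79760464100103
[ 0.4943 -0.0891  0.082 ] 0.0634097845191427 107.72281881373863
t 1.77 pos [ 0.4931 -0.0938  0.2259] jaw 18.01 F [ 0.74 -0.22 -0.67] open 0.0781 q6 -0.66
togo [0.4771 0.007  0.0067] twist 0.0002 R0 [-0.002  0.001 -1.   ]
```

Emit:
{"method": "move_arm", "body": {
  "increments": [
    [0.1,0.006,0.004,0.004],
    [0.22,0.006,0.004,0.004],
    [0.34,0.006,0.004,0.004],
    [0.44,0.006,0.004,0.004],
    [0.475,0.006,0.004,0.004]
  ]
}}

```text
time: 2.4
tool_pos: [0.494, -0.0917, 0.035]
tool_rot: [-2.284, 1.566, 2.742]
contact_force: [0.7, -0.4, 0.8]
opening: 0.078
```

```bash
python3 -c "
from h import *
togo(.4962,-.0953,.036,17.7)"
```

```text
t 2.4 pos [ 0.494  -0.0917  0.035 ] jaw 17.98 F [ 0.72 -0.43  0.83] open 0.078 q6 -0.65
togo [-0.0027  0.0024  0.0102] twist 0.0047 R0 [-0.004  0.002 -1.   ]
```

Emit:
{"method": "move_arm", "body": {
  "increments": [
    [0,0.002,0.01,0.004],
    [0,0.002,0.01,0.004]
  ]
}}

```text
time: 2.65
tool_pos: [0.4992, -0.0974, 0.0383]
tool_rot: [0.947, 1.568, -0.315]
contact_force: [0.3, -0.7, -0.4]
opening: 0.0782
```

Emit:
{"method": "move_arm", "body": {
  "increments": [
    [0,0,0,0],
    [0,0,0,0],
    [0,0,0,0],
    [0,0,0,0]
  ],
  "gripper": 1,
  "squeeze": 20
}}

```text
time: 3.15
tool_pos: [0.4978, -0.097, 0.037]
tool_rot: [-1.97, 1.571, 3.051]
contact_force: [-1.9, 0.3, 5.5]
opening: 0.0516
```

```bash
python3 -c "
from h import *
togo(.4962,-.0953,.036,17.7)"
```

```text
t 3.15 pos [ 0.4978 -0.097   0.037 ] jaw 17.67 F [-1.85  0.33  5.51] open 0.0516 q6 -0.65
togo [ 0.0025 -0.0024 -0.0053] twist -0.0005 R0 [-0.  0. -1.]
```

Emit:
{"method": "move_arm", "body": {
  "increments": [
    [-0.04,0,0,0],
    [-0.1,0,0,0],
    [-0.17,0,0,0],
    [-0.24,0,0,0],
    [-0.25,0,0,0]
  ]
}}

```text
time: 3.78
tool_pos: [0.4988, -0.0973, 0.138]
tool_rot: [0.966, 1.567, -0.297]
contact_force: [0.2, -0.2, -2.5]
opening: 0.052
```

```bash
python3 -c "
from h import *
togo(.5428,.1135,.137,-7.4)"
```

```text
t 3.77 pos [ 0.4988 -0.0973  0.138 ] jaw 17.67 F [ 0.22 -0.24 -2.49] open 0.052 q6 -0.65
togo [ 0.0023  0.2647 -0.4686] twist 0.4179 R0 [ 0.003 -0.001 -1.   ]
```

Emit:
{"method": "move_arm", "body": {
  "increments": [
    [0,0.04,-0.07,0.06],
    [0,0.11,-0.19,0.17],
    [0,0.18,-0.31,0.28],
    [0,0.23,-0.41,0.37],
    [0,0.265,-0.469,0.418]
  ]
}}

```text
time: 4.4
tool_pos: [0.5411, 0.1162, 0.1349]
tool_rot: [-1.522, 1.568, 3.061]
contact_force: [0.6, -0.2, -1.1]
opening: 0.0521
```

Emit:
{"method": "move_arm", "body": {
  "increments": [
    [0,0,0,0],
    [0,0,0,0]
  ]
}}

```text
time: 4.65
tool_pos: [0.5413, 0.1134, 0.1356]
tool_rot: [-1.235, 1.569, -2.935]
contact_force: [0.5, -0.3, -2.6]
opening: 0.0521
```

```bash
python3 - <<'E'
from h import *
import cv2
togo(.5428,.1135,.137,-7.4)
s=robot.observe();np.savez('w2.npz',p=s['tool_pos'],R=rot(s))
im=robot.read_camera('wrist');cv2.imwrite('pics/w2.png',cv2.convertScaleAbs(im[:,:,::-1],alpha=1.6))
im=robot.read_camera('top');cv2.imwrite('pics/t2.png',cv2.convertScaleAbs(cv2.resize(im[130:260,130:300,::-1],None,fx=4,fy=4,interpolation=cv2.INTER_CUBIC),alpha=1.6))
E
```

```text
t 4.65 pos [0.5413 0.1134 0.1356] jaw -7.37 F [ 0.47 -0.28 -2.59] open 0.0521 q6 0.2
togo [-0.0035  0.0037 -0.0007] twist 0.0005 R0 [-0.002 -0.    -1.   ]
```

View pics/w2.png

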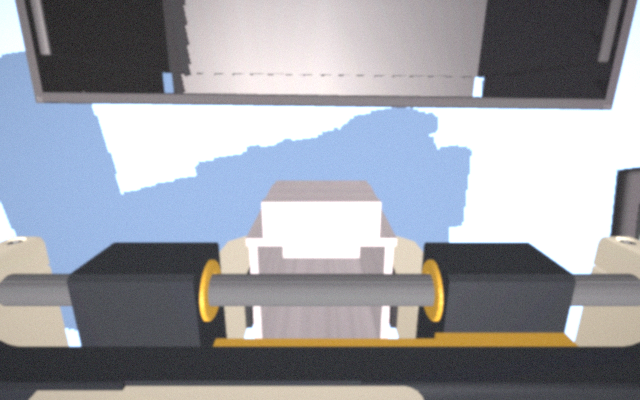

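View pics/t2.png

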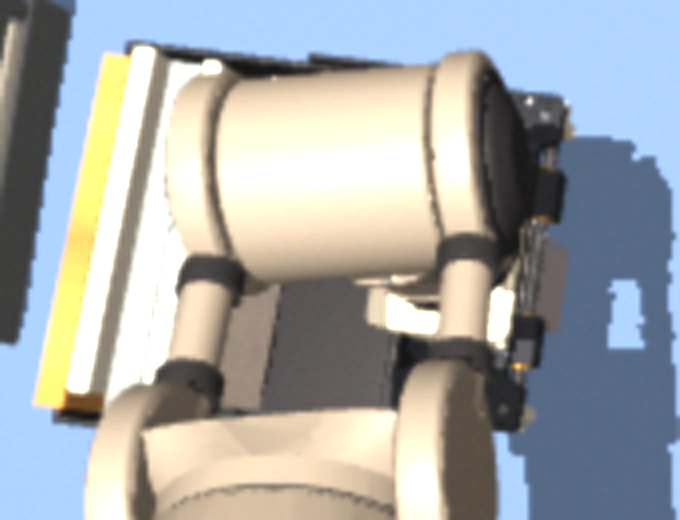

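```bash
python3 - <<'E'
from h import *
import cv2
a=cv2.imread('pics/w2.png')
cv2.imwrite('pics/w2a.png',np.vstack([cv2.resize(a[80:125,0:130],None,fx=6,fy=6),cv2.resize(a[80:125,520:650],None,fx=6,fy=6)[:,:720] if 0 else np.pad(cv2.resize(a[80:125,520:640],None,fx=6,fy=6),((0,0),(0,60),(0,0)))]))
cv2.imwrite('pics/w2b.png',cv2.resize(a[170:270,235:405],None,fx=4.5,fy=4.5,interpolation=cv2.INTER_CUBIC))
E
```

```text
(no output)
```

View pics/w2a.png

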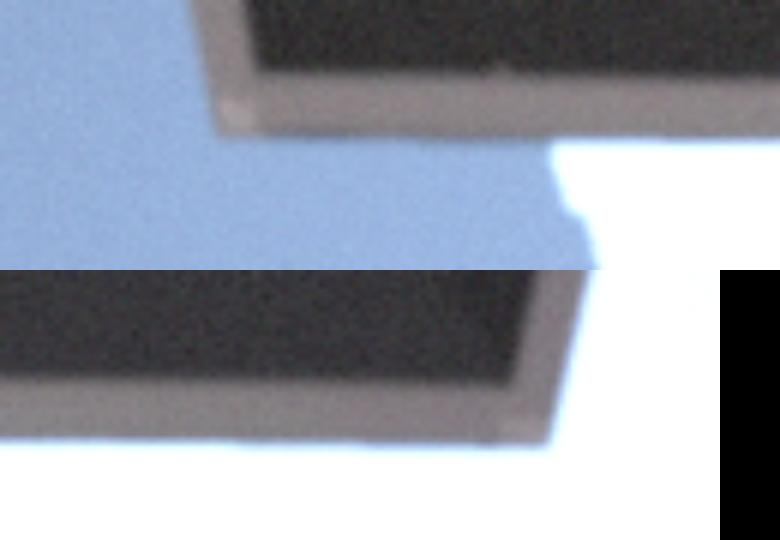

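View pics/w2b.png

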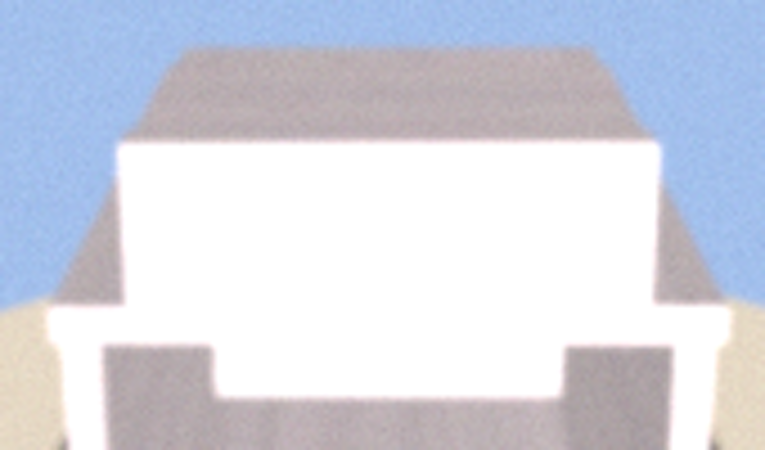

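```bash
python3 - <<'E'
from h import *
w=np.load('w2.npz');p=robot.camera_params('wrist');T=p['tool_from_camera']
def f(u,v,z):
    d=w['R']@T[:3,:3]@[(u-p['cx'])/p['fx'],(v-p['cy'])/p['fy'],1];c=w['R']@T[:3,3]+w['p']
    return c+d*(z-c[2])/d[2]
z=w['p'][2]+.047
def pr(n,a,b):
    d=b-a;print(n,((a+b)/2).round(4),'len',round(np.linalg.norm(d),4),'ang',round(np.degrees(np.arctan2(d[1],d[0])),2));return (a+b)/2
m=pr('panel',f(36.2,102.5,.13),f(611.3,109.2,.13))
h=pr('hook',f(261.2,201.6,z),f(381.7,201.6,z));k=pr('back',f(245.7,237.8,z),f(397.2,237.8,z))
R=w['R'];print('tcp->back along -toolz',-(k-w['p'])@R[:,2],'lat',(k-w['p'])@R[:,1],'hook',-(h-w['p'])@R[:,2],(h-w['p'])@R[:,1]);print('panel from tcp: fwd',-(m-w['p'])@R[:,2],'lat',(m-w['p'])@R[:,1])
E
```

```text
panel [0.552  0.1823 0.13  ] len 0.2615 ang -8.02
hook [0.5471 0.1534 0.1826] len 0.0401 ang -7.34
back [0.5455 0.1405 0.1826] len 0.052 ang -7.33
tcp->back along -toolz 0.027396383762171458 lat 0.0005848224816760774 hook 0.04039443090552073 0.0005862496742898918
panel from tcp: fwd 0.06975143716827661 lat 0.0018190395273689213
```

Emit:
{"method": "move_arm", "body": {
  "increments": [
    [0.01,0.003,-0.03,0.005],
    [0.02,0.003,-0.06,0.01],
    [0.02,0.003,-0.085,0.01],
    [0.02,0.003,-0.092,0.01],
    [0.02,0.003,-0.092,0.01]
  ]
}}

```text
time: 5.38
tool_pos: [0.5479, 0.1505, 0.1288]
tool_rot: [1.428, 1.571, -0.282]
contact_force: [-0.2, 0.7, -1.6]
opening: 0.052
```

Emit:
{"method": "move_arm", "body": {
  "increments": [
    [0,0,0,0],
    [0,0,0,0]
  ]
}}

```text
time: 5.62
tool_pos: [0.5479, 0.15, 0.1288]
tool_rot: [1.943, 1.571, 0.232]
contact_force: [0.0, 0.0, -1.9]
opening: 0.0523
```

```bash
python3 - <<'E'
from h import *
import cv2
togo(.552-.15*.029,.1823-.029,.128,-8)
s=robot.observe();np.savez('w3.npz',p=s['tool_pos'],R=rot(s))
im=robot.read_camera('wrist');cv2.imwrite('pics/w3.png',cv2.convertScaleAbs(im[:,:,::-1],alpha=1.6))
E
```

```text
t 5.62 pos [0.5479 0.15   0.1288] jaw -8.03 F [ 0.01  0.02 -1.9 ] open 0.0523 q6 0.27
togo [ 0.002  -0.0018 -0.0081] twist -0.0005 R0 [ 0.  0. -1.]
```

View pics/w3.png

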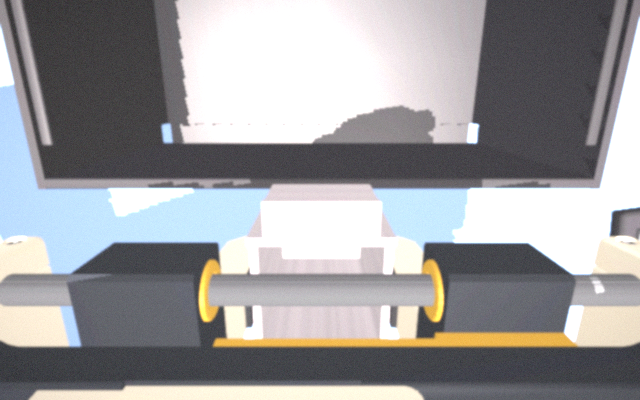

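The tongue now sits over the rim line (row 184), and the panel is level with it. Next I feel for the panel in small steps.

Emit:
{"method": "move_arm", "body": {
  "increments": [
    [0,0,-0.004,0],
    [0,0,-0.008,0],
    [0,0,-0.008,0]
  ]
}}

```text
time: 6.05
tool_pos: [0.5483, 0.1536, 0.1287]
tool_rot: [3.008, 1.571, 1.297]
contact_force: [-0.2, -0.4, -0.6]
opening: 0.0519
```

Emit:
{"method": "move_arm", "body": {
  "increments": [
    [0,0,-0.003,0],
    [0,0,-0.003,0]
  ]
}}

```text
time: 6.3
tool_pos: [0.5485, 0.1547, 0.1287]
tool_rot: [2.792, 1.571, 1.081]
contact_force: [-0.5, -0.3, -1.2]
opening: 0.0518
```

Emit:
{"method": "move_arm", "body": {
  "increments": [
    [0,0,-0.003,0],
    [0,0,-0.003,0]
  ]
}}

```text
time: 6.55
tool_pos: [0.5485, 0.1551, 0.1287]
tool_rot: [-0.234, 1.57, -1.945]
contact_force: [-1.3, -4.2, -0.3]
opening: 0.0518
```

Emit:
{"method": "move_arm", "body": {
  "increments": [
    [0,0,-0.003,0],
    [0,0,-0.003,0]
  ]
}}

```text
time: 6.8
tool_pos: [0.5485, 0.1552, 0.1288]
tool_rot: [-0.189, 1.568, -1.9]
contact_force: [-1.8, -9.4, 1.3]
opening: 0.0519
```

Contact found: 9 N at TCP y≈0.155. I back off to centre the slot, then lower.

Emit:
{"method": "move_arm", "body": {
  "increments": [
    [0,0,0.009,0],
    [0,0,0.009,0],
    [0,0,0.009,0]
  ]
}}

```text
time: 7.18
tool_pos: [0.5484, 0.1538, 0.1287]
tool_rot: [2.979, 1.57, 1.268]
contact_force: [-0.4, -0.1, -1.3]
opening: 0.0522
```

Emit:
{"method": "move_arm", "body": {
  "increments": [
    [0.015,0,0,0],
    [0.03,0,0,0],
    [0.035,0,0,0],
    [0.035,0,0,0]
  ]
}}

```text
time: 7.68
tool_pos: [0.5482, 0.1535, 0.1144]
tool_rot: [-1.506, 1.57, 3.067]
contact_force: [0.1, 0.7, -2.0]
opening: 0.052
```

Emit:
{"method": "move_arm", "body": {
  "increments": [
    [0.006,0,0,0],
    [0.012,0,0,0],
    [0.016,0,0,0],
    [0.016,0,0,0]
  ]
}}

```text
time: 8.18
tool_pos: [0.5482, 0.1534, 0.1082]
tool_rot: [-1.564, 1.571, 3.008]
contact_force: [0.4, 0.2, -1.6]
opening: 0.0516
```

```bash
python3 - <<'E'
from h import *
import cv2
togo(.5482,.1535,.087,-8)
im=robot.read_camera('wrist');cv2.imwrite('pics/w4.png',cv2.convertScaleAbs(cv2.resize(im[120:260,200:440,::-1],None,fx=3.2,fy=3.2,interpolation=cv2.INTER_CUBIC),alpha=1.8))
E
```

```text
t 8.18 pos [0.5482 0.1534 0.1082] jaw -8.01 F [ 0.4   0.16 -1.62] open 0.0516 q6 0.28
togo [ 0.0529 -0.0001 -0.0002] twist -0.0001 R0 [-0.  0. -1.]
```

View pics/w4.png

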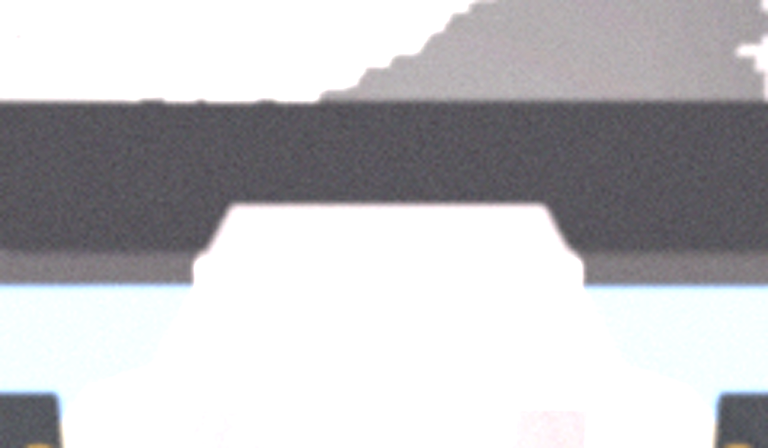

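The hook straddles the rim (crop rows 250–285), the tongue is behind it, and no force shows. I keep lowering.

Emit:
{"method": "move_arm", "body": {
  "increments": [
    [0.012,0,0,0],
    [0.024,0,0,0],
    [0.034,0,0,0],
    [0.042,0,0,0],
    [0.042,0,0,0]
  ]
}}

```text
time: 8.85
tool_pos: [0.5482, 0.1534, 0.0912]
tool_rot: [-1.462, 1.57, 3.11]
contact_force: [-0.3, 0.4, -1.1]
opening: 0.0521
```

Emit:
{"method": "move_arm", "body": {
  "increments": [
    [0.004,0,0,0],
    [0.006,0,0,0],
    [0.006,0,0,0]
  ]
}}

```text
time: 9.22
tool_pos: [0.5483, 0.1534, 0.0891]
tool_rot: [2.92, 1.571, 1.209]
contact_force: [-0.4, -0.1, -1.7]
opening: 0.0516
```

Emit:
{"method": "move_arm", "body": {
  "increments": [
    [0.003,0,0,0],
    [0.003,0,0,0]
  ]
}}

```text
time: 9.48
tool_pos: [0.5483, 0.1534, 0.0879]
tool_rot: [-1.878, 1.571, 2.695]
contact_force: [0.5, -0.9, -1.7]
opening: 0.0522
```

Emit:
{"method": "move_arm", "body": {
  "increments": [
    [0.003,0,0,0],
    [0.003,0,0,0]
  ]
}}

```text
time: 9.72
tool_pos: [0.5484, 0.1535, 0.087]
tool_rot: [2.087, 1.57, 0.377]
contact_force: [-1.3, -0.2, 2.3]
opening: 0.0517
```

Emit:
{"method": "move_arm", "body": {
  "increments": [
    [0.003,0,0,0],
    [0.003,0,0,0]
  ]
}}

```text
time: 9.98
tool_pos: [0.5485, 0.1537, 0.0865]
tool_rot: [2.178, 1.569, 0.467]
contact_force: [-3.0, -0.1, 7.4]
opening: 0.0518
```

Seated at TCP z≈0.087, as predicted, with about 9 N. I ease off slightly and open.

Emit:
{"method": "move_arm", "body": {
  "increments": [
    [-0.003,0,0,0],
    [-0.003,0,0,0]
  ]
}}

```text
time: 10.22
tool_pos: [0.5483, 0.1534, 0.0866]
tool_rot: [2.793, 1.571, 1.082]
contact_force: [-0.4, -0.2, 1.4]
opening: 0.0518
```

Emit:
{"method": "move_arm", "body": {
  "increments": [
    [0,0,0,0],
    [0,0,0,0],
    [0,0,0,0],
    [0,0,0,0],
    [0,0,0,0]
  ],
  "gripper": 0.1
}}

```text
time: 10.85
tool_pos: [0.5483, 0.1535, 0.0867]
tool_rot: [2.989, 1.571, 1.278]
contact_force: [-0.2, -0.4, -0.2]
opening: 0.0827
```

```bash
python3 - <<'E'
from h import *
import cv2
togo(.5482,.1535,.087,-8)
im=robot.read_camera('wrist');cv2.imwrite('pics/w5.png',cv2.convertScaleAbs(im[:,:,::-1],alpha=1.4))
E
```

```text
t 10.85 pos [0.5483 0.1535 0.0867] jaw -8.01 F [-0.16 -0.42 -0.17] open 0.0827 q6 0.28
togo [-0.0007 -0.0003 -0.0001] twist -0.0002 R0 [ 0.  0. -1.]
```

View pics/w5.png

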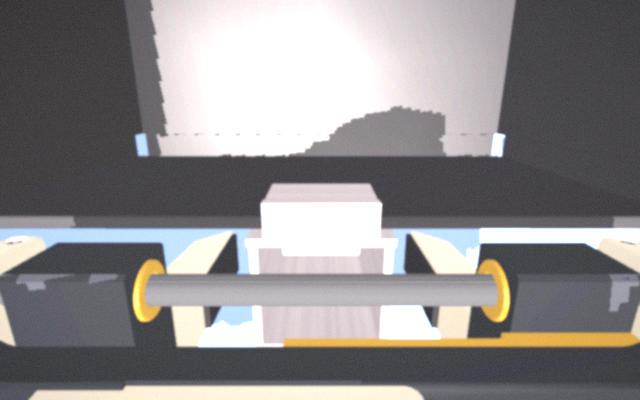

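The fingers are clear on both sides and the cup stays hung, square to the rim. I retreat straight up.

Emit:
{"method": "move_arm", "body": {
  "increments": [
    [-0.04,0,0,0],
    [-0.1,0,0,0],
    [-0.18,0,0,0],
    [-0.27,0,0,0],
    [-0.35,0,0,0]
  ]
}}

```text
time: 11.52
tool_pos: [0.5484, 0.1535, 0.2294]
tool_rot: [1.897, 1.569, 0.186]
contact_force: [1.0, -0.2, -0.7]
opening: 0.0828
```

Emit:
{"method": "move_arm", "body": {
  "increments": [
    [0,0,0.08,0],
    [0,0,0.18,0],
    [0,0,0.18,0]
  ]
}}

```text
time: 11.9
tool_pos: [0.5382, 0.0802, 0.2281]
tool_rot: [1.469, 1.569, -0.245]
contact_force: [-0.3, 0.1, -0.5]
opening: 0.083
```

```bash
python3 - <<'E'
from h import *
import cv2
togo(.5482,.1535,.087,-8)
b=robot.read_camera('scene');im=robot.read_camera('wrist')
cv2.imwrite('pics/f.png',cv2.convertScaleAbs(np.vstack([cv2.resize(b[120:260,190:500,::-1],(640,290)),im[:290,:,::-1]]),alpha=1.5))
E
```

```text
t 11.9 pos [0.5382 0.0802 0.2281] jaw -8.18 F [-0.33  0.1  -0.52] open 0.083 q6 0.15
togo [ 0.3527 -0.0019 -0.1851] twist -0.003 R0 [ 0.001 -0.    -1.   ]
```

View pics/f.png

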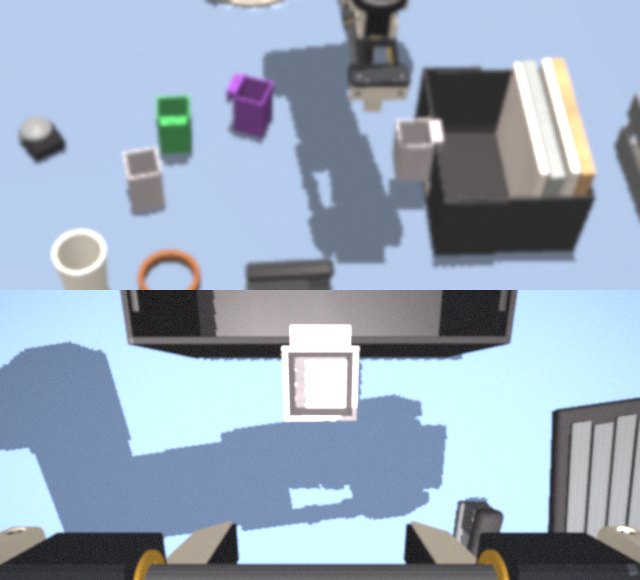

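The cup hangs by its hook at the middle of the front rim (wrist view: cup at column 320, panel from 128 to 512). It is upright, the gripper is clear, and the other things stand where they were. Handing in.

```bash
python3 -c "
from cell import robot
print(robot.hand_in())"
```

```text
the job is handed in; nothing more can be done
None
```

The hook-on cup now hangs by its hook at the middle of the file box's front rim. I handed in with the clock at about 12 s of the 48 s allowed; no verdict was reported.

- **Grasp and lift:** I gripped the grey hook-on cup by its flat sides and lifted it clear of the desk.
- **Finding the panel:** I felt the front panel with the cup's back, reaching about 9.5 N. I then backed off 1.5 mm to centre the slot.
- **Lowering:** I lowered the cup by hand until the hook seated. That was at a tool height of 0.087 m, as worked out beforehand, with about 9 N of contact. I eased off before opening the fingers.
- **Last checks:** In the final scene and wrist pictures the cup hung upright and within a few millimetres of the middle of the panel, with the gripper clear. The cups, tape, glass and stapler in view looked unmoved; I did not measure them. The camera estimate of the panel and the felt contact agreed to about 1 mm. No check failed or disagreed.

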